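# Make up two shell-casting kits in card trays

### The job

Make up the two casting kits from the stock on the bench, seating every item flat on the floor of its cut-out and right way up. The tray with three cut-outs gets the large dome in its big square, the mixing cup in its small square and the rotary cutter lying along the long slot; the tray with two cut-outs gets the tape roll, lying flat, in its big square and the small dome in its small square. Leave the lidded jar and the cork block where they stand.

Things in the scene. Friction and masses are not known exactly. Their poses are not given: they have to be found in the camera images.
- dome_large: large off-white plaster dome former, solid, standing dome up: 66 mm diameter, straight vertical skirt for the lowest 26 mm, then rounded to 54 mm high. Origin: centre of its flat underside; z up.
- dome_small: small off-white plaster dome former, same shape but smaller: 48 mm diameter, straight vertical skirt for the lowest 24 mm, 43 mm high. Origin: centre of its flat underside; z up.
- cup: open white plastic mixing cup, mouth up, 62 mm high, slightly conical: 48 mm diameter at the base, 57 mm at the rim, wall 3 mm. Origin: centre of its underside; z up.
- tape_roll: roll of cream paper tape on a card core, lying flat: 62 mm outer diameter, about 38 mm open core, 36 mm high. Origin: centre of its underside, on the core's axis; z up.
- rotary_cutter: rotary cutter lying flat, 150 mm long: light wooden handle, upright-sided, 26 to 30 mm wide, 24 mm thick, from x = -75 to +31 mm, then a black guard with a round steel blade (46 mm diameter, centred at x = +52 mm, 6 to 18 mm up). Origin: on the underside at mid-length, near the balance point, where the handle is 26 mm wide; x along the handle towards the blade, z up.
- tray_three: fixed brown card kit tray with three cut-outs: 180 (x) by 200 mm (y), 14 mm thick; cut-outs 8 mm deep, their floors 6 mm above the bench. In its frame: big square 84 mm wide centred at (+38, +48) mm; small square 64 mm wide at (+38, -52) mm; long slot 64 (x) by 176 mm (y) at (-50, 0) mm. Origin: centre of its underside; z up. It lies left or right of the stock, turned up to 15 degrees.
- tray_two: fixed brown card kit tray with two cut-outs: 104 (x) by 200 mm (y), 14 mm thick; cut-outs 8 mm deep, their floors 6 mm above the bench. In its frame: big square 84 mm wide centred at (0, +46) mm; small square 64 mm wide at (0, -50) mm. Origin: centre of its underside; z up. It lies on the other side of the stock, turned up to 15 degrees.
- jar: bystander among the stock: round amber glass jar with a steel lid, 52 mm diameter, 62 mm high. Origin: centre of its underside. Leave it.
- cork_block: bystander among the stock: cork sanding block, 62 mm (x) by 42 mm (y) by 30 mm high. Origin: centre of its underside. Leave it.

How it is judged:
At the end, for the whole second after the job is handed in: Each item is at rest in its named cut-out: underside within 4 mm of the floor, within 13 mm of the cut-out's centre along each tray axis (tape roll 15, cutter 17 across and 20 along), upright within 0.12 rad, cutter within 0.25 rad of the slot's line, either way round (x of dome_large in the frame of tray_three between 0.025 and 0.051 m and y of dome_large in the frame of tray_three between 0.035 and 0.061 m and z of each of dome_large, cup, rotary_cutter in the frame of tray_three below 0.01 m and angle between each of dome_large, cup, rotary_cutter, dome_small, tape_roll's own z axis and vertical below 0.12 rad and linear speed of each of dome_large, cup, rotary_cutter, dome_small, tape_roll below 0.02 m/s and angular speed of each of dome_large, cup, rotary_cutter, dome_small, tape_roll below 0.3 rad/s and x of cup in the frame of tray_three between 0.025 and 0.051 m and y of cup in the frame of tray_three between -0.065 and -0.039 m and x of rotary_cutter in the frame of tray_three between -0.067 and -0.033 m and y of rotary_cutter in the frame of tray_three between -0.02 and 0.02 m and angle between the x axis of rotary_cutter and the y axis of tray_three, either way round below 0.25 rad and x of dome_small in the frame of tray_two between -0.013 and 0.013 m and y of dome_small in the frame of tray_two between -0.063 and -0.037 m and z of each of dome_small, tape_roll in the frame of tray_two below 0.01 m and x of tape_roll in the frame of tray_two between -0.015 and 0.015 m and y of tape_roll in the frame of tray_two between 0.031 and 0.061 m); the robot touches nothing.
It fails at once if the lidded jar was moved by more than 20 mm (distance of jar from where it was at the start of the episode above 0.02 m).
It fails at once if the cork block was moved by more than 20 mm (distance of cork_block from where it was at the start of the episode above 0.02 m).
It also fails if it takes over 131 s, if anything falls off the work surface, if the arm or the gripper's body presses on something with over 40 N, if the wrist force passes 120 N, or if a joint passes its speed limit or range.

### The arm

A 6-joint arm with a two-finger parallel gripper is mounted at the origin on the work surface. World frame = base frame: x ahead of the robot, y to its left, z up, the work surface at z = 0. Lengths are in m, angles in rad, forces in N, time in s.
With the tool pointing down it reaches from about 0.375 to 0.9 m from the base axis. Payload 3.1 kg.
Tool frame: the origin (TCP) lies at the centre of the arm's flange, where the gripper is bolted on; the fingertips stand 173 mm ahead of it and the grasp point (between the pads) lies 155 mm ahead of it; z points along the fingers, y is the line along which they close (so a half turn about z gives the same grasp; the last joint's range is limited). The gripper opens to 85 mm and grips with 20 to 120 N. Pads are 22 mm wide; open, the fingers measure 114 mm over their backs; the gripper's body (76 mm by 85 mm) begins 54 mm behind the grasp point. The pads swing forward as they close: fully open they stand 13 mm farther back than shut.
Start: joints at [1.163, 0.527, 1.433, -0, 1.181, -0.178], TCP at [0.142, 0.609, 0.405] pointing down, gripper open.
Joint ranges: [-3.08, 3.08], [-0.75, 2.2], [0.22, 2.44], [-1.43, 4.57], [0, 2.65], [-2.85, 2.85]. Speed limits (rad/s): [2.79, 2.79, 3.14, 3.14, 3.14, 3.14].

### API

Orientations are given as a unit quaternion [x, y, z, w].
In Python, from station import * gives the robot as it stands.
- The arm moves only by the shell command python3 -m jog 'ROWS' [OPENING] [FORCE]. ROWS is a JSON object of lists of equal length, an entry for each row: "linear": the shift along the world's x, y, z in mm, a list of three; "turn": the turn about the world's z in units of 5 degrees (1.0 is 5 degrees). A call has 1 to 12 rows; each row shifts and turns the commanded pose from where the row before left it; what a row does not reach is not made up. A row lasts 1/8 s, in which the tool goes at most 62.5 mm and 10.7 degrees, less where a joint would pass 70% of its speed; a pose out of reach is approached as far as the arm can. A call is refused whole if a number of a shift passes 62.5 or a number of a turn 1, either way. A call with a gripper value outside its range is refused whole. OPENING is the opening, from 0 (shut) to 1 (fully open), set as the call begins (- or left out, the last holds). The fingers move at their own pace and stop on an object; FORCE is the grip in N (left out, the last holds). Time passes only in rows, so rows that do not move let the fingers close. It gives the time, the measured TCP pose, the force, the opening and the grip force at its end, in the units of the state.
- sense(): the state, without advancing time (a new reading comes with each control period).
- snapshot(name): name is "side" or "top" or "wrist"; returns the picture (384x512x3 uint8, red, green, blue); there is no depth.
- get_calibration(name): a dict with "fx", "fy", "cx", "cy" (pixels), "dist_coeffs" ([k1, k2, p1, p2, k3] as OpenCV has them; the pictures are not rectified), "world_to_cam" (4x4, takes a point from world to camera coordinates). Camera axes: x right, y down, z forward; pixel columns grow to the right and rows downward; lengths in m; the calibration is good to about 2 mm. A picture is of the moment at which its call begins: read the wrist's pose just before it. get_calibration takes no time and is no camera call; for the wrist camera it gives the pose at the moment of the call.
- sign_off(): hands the job in; it is judged then, once.
The state is a dict: "t": time; "q": joint angles; "qd": joint speeds; "tau": joint torques, N m; "tcp_pos": TCP position; "tool_rot": TCP orientation; "force": force on the tool from outside, world axes, zero at the start; "ft_torque": the same for the moment, N m; "finger_gap": opening from 0.0 (shut) to 1.0 (fully open); "gripper_force": force on a finger pad.
Only numpy, scipy, OpenCV 4.12 (cv2) and the standard library are available. Lean on these libraries where they do the work, as an engineer would, in place of code of your own. Each camera call takes 0.05 s, during which the arm holds its last target. There are 200 camera calls.

## Working session

There is one attempt and no reset: what is moved stays moved. The work goes in short steps, Python scripts to look and compute and a shell command to move; the robot and the scene stay as the last step left them, time stands still between calls to the robot, and variables do not carry over. Pictures are saved under pics/ and viewed, at most 14 in all, crops included, and the job is handed in when it is done.

```bash
ls; mkdir -p pics; python3 - <<'E'
from station import *
import cv2
s=sense();print(s)
for n in("top","side"):
    cv2.imwrite(f"pics/{n}0.png",snapshot(n)[:,:,::-1]);c=get_calibration(n);print(c)
print(get_calibration("wrist"))
E
```

```text
pics
{'t': 0.0, 'q': array([ 1.16350414e+00,  5.28474650e-01,  1.43390725e+00, -8.72061280e-06,
        1.18140388e+00, -1.78482021e-01]), 'qd': array([-0.00047281, -0.00052257,  0.00066401, -0.00052653,  0.00079378,
       -0.00011679]), 'tau': array([-8.33031736e-04, -4.42351842e+01, -1.78026026e+01, -1.99175943e-04,
        8.52633908e-03, -8.72034125e-07]), 'tcp_pos': array([0.14158374, 0.6083965 , 0.40372642]), 'tool_rot': array([ 1.14153961e-01,  9.93462466e-01, -1.05102948e-03, -3.12736718e-04]), 'force': array([-0.18212528,  0.26705759,  0.2013131 ]), 'ft_torque': array([ 0.0398866 , -0.01486227,  0.0416016 ]), 'gripper_force': 0.0, 'finger_gap': 0.9966550752842022}
{'fx': 482.50653335691635, 'fy': 482.50653335691635, 'cx': 251.45098693651974, 'cy': 191.63984433162653, 'dist_coeffs': array([-0.17473095,  0.        ,  0.        ,  0.        ,  0.        ]), 'world_to_cam': array([[-0.00318986, -0.99998961,  0.00325689,  0.0144874 ],
       [-0.98650796,  0.00261372, -0.16369241,  0.57291129],
       [ 0.16368219, -0.0037351 , -0.98650605,  1.31638313],
       [ 0.        ,  0.
[... 245 characters left out ...]
array([[-0.95392508, -0.29922381, -0.02218209,  0.52906716],
       [-0.17539337,  0.6160804 , -0.76790762,  0.1152059 ],
       [ 0.24344219, -0.72863575, -0.64017641,  0.8947148 ],
       [ 0.        ,  0.        ,  0.        ,  1.        ]])}
{'fx': 290.68934106075216, 'fy': 290.68934106075216, 'cx': 250.63218909073422, 'cy': 190.4113079952339, 'dist_coeffs': array([-0.07147739,  0.        ,  0.        ,  0.        ,  0.        ]), 'world_to_cam': array([[ 0.22706433,  0.97387918, -0.00106532, -0.62379007],
       [ 0.92015385, -0.21417946,  0.3277866 , -0.04244876],
       [ 0.31899638, -0.0754089 , -0.94475119,  0.38080145],
       [ 0.        ,  0.        ,  0.        ,  1.        ]])}
```

```bash
python3 - <<'E'
import cv2
i=cv2.imread("pics/top0.png");cv2.imwrite("pics/top0b.png",cv2.resize(i,(768,576),interpolation=cv2.INTER_CUBIC))
E
```

```text
(no output)
```

View pics/top0b.png

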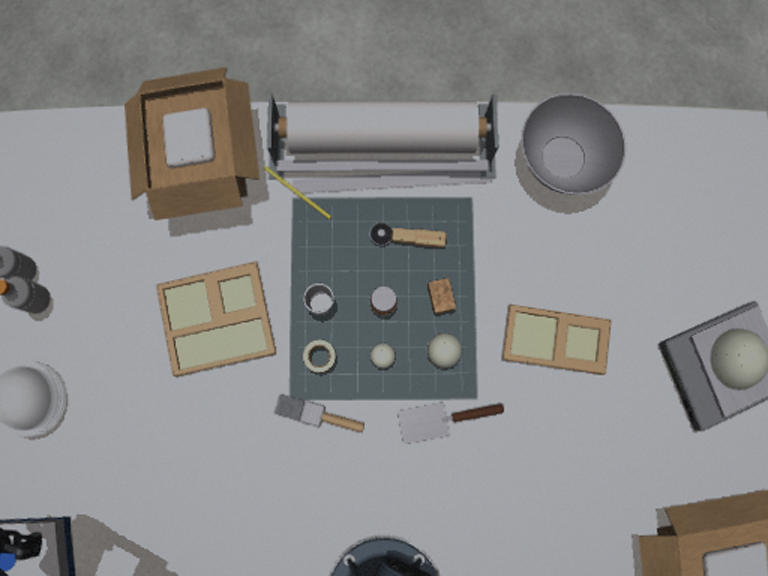

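View pics/side0.png

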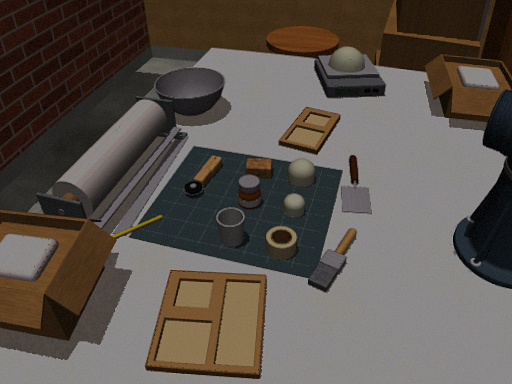

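The top view (1.5x) shows tray_three on the left at about (215,320) and tray_two on the right at (557,340). On the mat are the cutter (408,236), cup (319,298), jar (384,302), cork (441,296), tape (319,356), small dome (382,355) and large dome (445,351). I'll measure these with silhouettes.

```bash
cat > h.py <<'E'
import numpy as np, cv2
from scipy.optimize import least_squares
from station import *
def K(c): return np.array([[c['fx'],0,c['cx']],[0,c['fy'],c['cy']],[0,0,1]])
def proj(c,P):
    T=c['world_to_cam']; r,_=cv2.Rodrigues(T[:3,:3])
    return cv2.projectPoints(np.asarray(P,float).reshape(-1,1,3),r,T[:3,3],K(c),c['dist_coeffs'])[0][:,0]
def unproj(c,uv,z):
    n=cv2.undistortPoints(np.array(uv,float).reshape(-1,1,2),K(c),c['dist_coeffs'])[:,0]
    T=c['world_to_cam'];R=T[:3,:3];o=-R.T@T[:3,3]
    d=np.c_[n,np.ones(len(n))]@R; return (o+d*((z-o[2])/d[:,2])[:,None])[:,:2]
a=np.linspace(0,2*np.pi,48,endpoint=False)
def ring(r,z): return np.c_[r*np.cos(a),r*np.sin(a),0*a+z]
def dome(r,s,h): return np.vstack([ring(r,0)]+[ring(r*np.cos(t),s+(h-s)*np.sin(t)) for t in np.linspace(0,1.57,8)])
M=dict(dome_large=dome(.033,.026,.054),dome_small=dome(.024,.024,.043),
 cup=np.vstack([ring(.024,0),ring(.0285,.062)]),tape_roll=np.vstack([ring(.031,0),ring(.031,.036)]),
 jar=np.vstack([ring(.026,0),ring(.026,.062)]))
def hullc(c,m,xy):
    h=cv2.convexHull(proj(c,m+np.r_[xy,0]).astype(np.float32)); q=cv2.moments(h)
    return np.array([q['m10'],q['m01']])/q['m00'],h
def locate(c,m,uv):   # position whose silhouette centroid falls on uv
    return least_squares(lambda p:hullc(c,m,p)[0]-uv,unproj(c,[uv],.02)[0],diff_step=1e-3).x
def tool():
    s=sense();x,y,z,w=s['tool_rot'];return s['tcp_pos'],np.degrees(np.arctan2(1-2*(x*x+z*z),2*(x*y-z*w)))
E
python3 - <<'E'
from h import *
im=cv2.imread("pics/top0.png");c=get_calibration("top");out=im.copy()
hsv=cv2.cvtColor(im,cv2.COLOR_BGR2HSV)
mat=cv2.inRange(im[:,:,2],85,255)
for n,s in dict(dome_large=(445,351),dome_small=(382,355),cup=(319,298),tape_roll=(319,356),jar=(384,302)).items():
    u,v=int(s[0]/1.5),int(s[1]/1.5);k=np.zeros_like(mat);k[v-19:v+20,u-19:u+20]=mat[v-19:v+20,u-19:u+20]
    l,L,st,_=cv2.connectedComponentsWithStats(k);j=1+np.argmax(st[1:,4])
    pts=np.argwhere(L==j)[:,::-1].astype(np.float32);h=cv2.convexHull(pts);q=cv2.moments(h);uv=np.array([q['m10'],q['m01']])/q['m00']
    p=locate(c,M[n],uv);H=hullc(c,M[n],p)[1];print(n,p.round(4),'area obs/model',cv2.contourArea(h).__round__(),round(cv2.contourArea(H)))
    cv2.polylines(out,[H.round().astype(int)],1,(0,0,255),1)
T3=np.array([[-90,-100],[90,-100],[90,100],[-90,100]])/1e3;T2=np.array([[-52,-100],[52,-100],[52,100],[-52,100]])/1e3
cut={3:[(38,48,84,84),(38,-52,64,64),(-50,0,64,176)],2:[(0,46,84,84),(0,-50,64,64)]}
for n,Q,box in ((3,T3,(95,165,190,260)),(2,T2,(325,195,415,258))):
    x0,y0,x1,y1=box
    b=cv2.inRange(hsv,(5,70,60),(22,255,255));k=np.zeros_like(b);k[y0:y1,x0:x1]=b[y0:y1,x0:x1]
    l,L,st,_=cv2.connectedComponentsWithStats(k);j=1+np.argmax(st[1:,4])
    w=unproj(c,np.argwhere(L==j)[:,::-1],.014).astype(np.float32)
    r=cv2.minAreaRect(w*1000);B=cv2.boxPoints(r)
    e=max([(B[i]-B[i-1]) for i in range(4)],key=np.linalg.norm);e=e*np.sign(e[1]);yaw=np.arctan2(-e[0],e[1])
    o=np.array(r[0])/1000;R=np.array([[np.cos(yaw),-np.sin(yaw)],[np.sin(yaw),np.cos(yaw)]])
    print('tray',n,o.round(4),r[1],'yaw',np.degrees(yaw).round(2))
    pl=lambda A,z:cv2.polylines(out,[proj(c,np.c_[A@R.T+o,np.full(4,z)]).round().astype(int)],1,(0,0,255),1)
    pl(Q,.014)
    for x,y,a_,b_ in cut[n]:
        pl(np.array([[x-a_/2,y-b_/2],[x+a_/2,y-b_/2],[x+a_/2,y+b_/2],[x-a_/2,y+b_/2]])/1e3,.014);print('  cut',(R@np.array([x,y])/1e3+o).round(4))
print('cutter ends,cork',unproj(c,np.array([[372,233],[446,239],[406,236]])/1.5,.018).round(4),unproj(c,[[441/1.5,296/1.5]],.03))
cv2.imwrite("pics/ov.png",cv2.resize(out[140:280,90:420],(792,336),interpolation=cv2.INTER_CUBIC))
E
```

```text
dome_large [ 0.4696 -0.114 ] area obs/model 708 440
dome_small [0.4495 0.0057] area obs/model 1426 231
cup [0.5611 0.1213] area obs/model 1018 343
tape_roll [0.4538 0.1256] area obs/model 829 399
jar [0.5474 0.001 ] area obs/model 1410 316
tray 3 [0.5191 0.3271] (182.85760498046875, 202.87881469726562) yaw 12.82
  cut [0.5455 0.3824]
  cut [0.5677 0.2848]
  cut [0.4703 0.316 ]
tray 2 [ 0.477  -0.3341] (203.25982666015625, 107.67011260986328) yaw -8.85
  cut [ 0.4841 -0.2887]
  cut [ 0.4693 -0.3835]
cutter ends,cork [[ 0.6855  0.0225]
 [ 0.6733 -0.1219]
 [ 0.6794 -0.0438]] [[ 0.55896651 -0.10894513]]
```

View pics/ov.png

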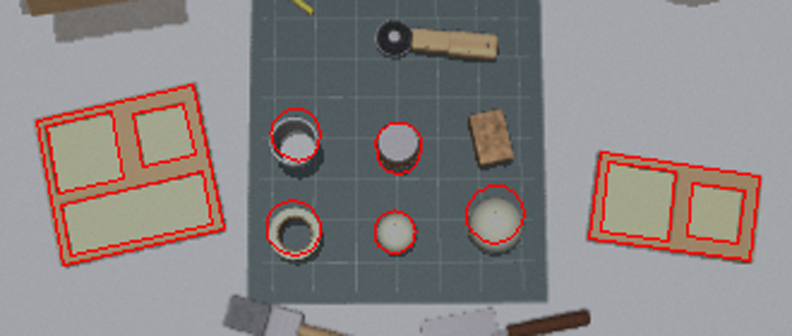

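Tray overlays match. The object masks leaked into the grid lines, so I'll look from the wrist above the mat.

```bash
python3 -m jog '{"linear":[[31,-60,0],[31,-60,0],[31,-60,0],[31,-60,0],[31,-60,0],[31,-60,0],[31,-60,0],[31,-60,0],[31,-60,0],[31,-60,0],[0,-8,0],[0,0,0]],"turn":[0.3,0.3,0.3,0.3,0.3,0.3,0.3,0.3,0.2,0,0,0]}'
python3 - <<'E'
from h import *
import pickle
print(tool());c=get_calibration("wrist");im=snapshot("wrist")[:,:,::-1].copy()
pickle.dump(c,open("w1.pkl","wb"));cv2.imwrite("pics/w1.png",im)
cv2.imwrite("pics/w1b.png",cv2.resize(im,(768,576),interpolation=cv2.INTER_CUBIC))
E
```

```text
t: 1.6
tcp_pos: [0.4281, 0.0452, 0.4043]
tool_rot: [0.002, 1.0, 0.0, -0.001]
force: [0.2, 0.9, -0.6]
finger_gap: 1.001
gripper_force: 0.0
(array([0.42807426, 0.04515133, 0.40427247]), np.float64(89.7794892495562))
```

View pics/w1b.png

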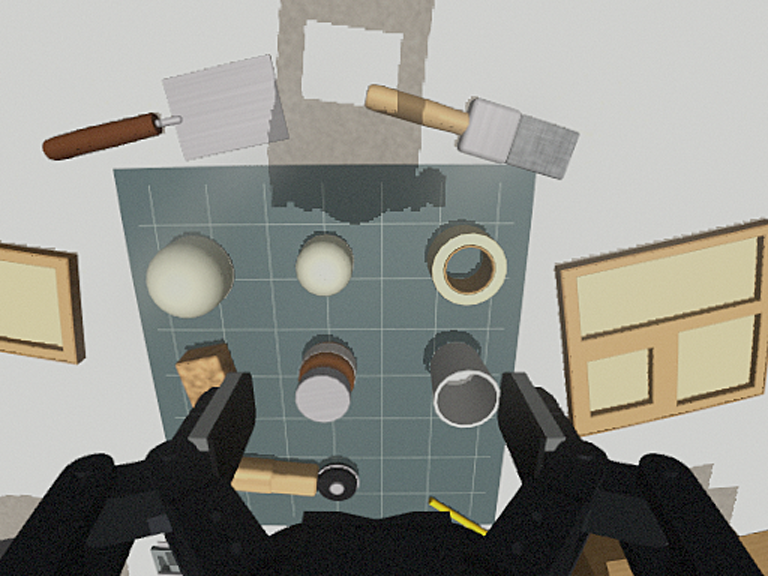

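The wrist view (1.5x) has +x pointing down. It shows large dome (189,276), small dome (324,266), tape (468,268), cup rim (465,398) and cutter blade (338,482). I'll fit silhouettes here with a cream mask.

```bash
python3 - <<'E'
from h import *
import pickle
c=pickle.load(open("w1.pkl","rb"));im=cv2.imread("pics/w1.png");out=im.copy()
for n,s in dict(dome_large=(189,276),dome_small=(324,266),tape_roll=(468,268)).items():
    for th in (25,35):
        m=cv2.inRange(im[:,:,2].astype(np.int16)-im[:,:,0],th,255).astype(np.uint8) if 0 else cv2.inRange(im[:,:,2],95+th,255)
        u,v=int(s[0]/1.5),int(s[1]/1.5);k=np.zeros_like(m);k[v-36:v+37,u-36:u+37]=m[v-36:v+37,u-36:u+37]
        k=cv2.morphologyEx(k,cv2.MORPH_OPEN,np.ones((5,5)))
        l,L,st,_=cv2.connectedComponentsWithStats(k);j=1+np.argmax(st[1:,4])
        h=cv2.convexHull(np.argwhere(L==j)[:,::-1].astype(np.float32));q=cv2.moments(h);uv=np.array([q['m10'],q['m01']])/q['m00']
        p=locate(c,M[n],uv);H=hullc(c,M[n],p)[1];print(n,p.round(4),round(cv2.contourArea(h)),round(cv2.contourArea(H)))
    cv2.polylines(out,[H.round().astype(int)],1,(0,0,255),1)
p=unproj(c,[[465/1.5,398/1.5]],.062)[0];print('cup',p);cv2.polylines(out,[hullc(c,M['cup'],p)[1].round().astype(int)],1,(0,0,255),1)
print('jar',unproj(c,[[323/1.5,398/1.5]],.062)[0],'blade',unproj(c,[[338/1.5,484/1.5]],.018))
cv2.imwrite("pics/ov2.png",cv2.resize(out[140:340,80:360],(784,560)))
E
```

```text
dome_large [ 0.4613 -0.1224] 1948 2475
dome_large [ 0.4616 -0.1226] 1888 2474
dome_small [ 4.514e-01 -3.000e-04] 1021 1267
dome_small [ 4.515e-01 -2.000e-04] 994 1267
tape_roll [0.4505 0.1233] 1870 2247
tape_roll [0.4506 0.1233] 1860 2247
cup [0.55099226 0.11925238]
jar [5.50150367e-01 4.54703813e-04] blade [[0.68499477 0.00461435]]
```

View pics/ov2.png

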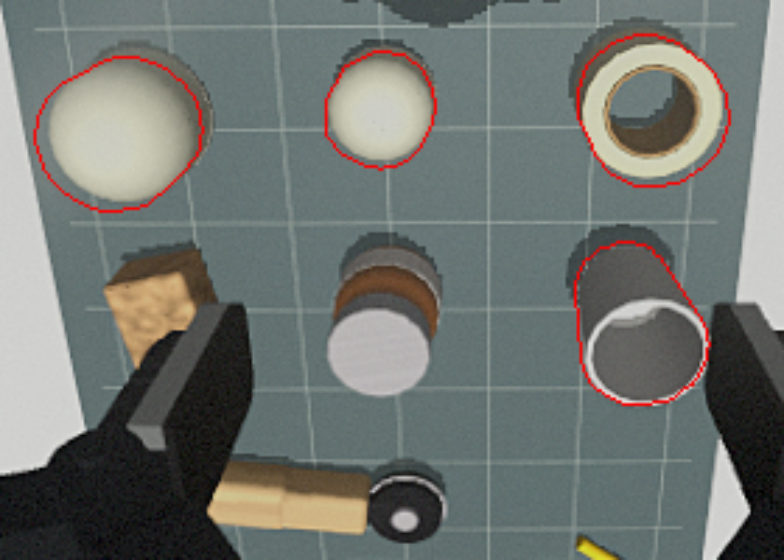

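Lit edges are reliable and the shaded edges aren't, so I'll refine on the lit (left and bottom) extremes.

```bash
python3 - <<'E'
from h import *
import pickle
c=pickle.load(open("w1.pkl","rb"));im=cv2.imread("pics/w1.png")
m=cv2.inRange(im[:,:,2],110,255)
for n,s,side in (("dome_large",(189,276),0),("dome_small",(324,266),0),("tape_roll",(468,268),1)):
    u,v=int(s[0]/1.5),int(s[1]/1.5);k=np.zeros_like(m);k[v-36:v+37,u-36:u+37]=m[v-36:v+37,u-36:u+37]
    k=cv2.morphologyEx(k,cv2.MORPH_OPEN,np.ones((3,3)))
    l,L,st,_=cv2.connectedComponentsWithStats(k);j=1+np.argmax(st[1:,4]);P=np.argwhere(L==j)
    e=lambda Q:np.array([Q[:,0].max() if side else Q[:,0].min(),Q[:,1].max()])
    t=e(P[:,::-1])
    print(n,least_squares(lambda p:e(proj(c,M[n]+np.r_[p,0]))-t,unproj(c,[[u,v]],.02)[0],diff_step=1e-3).x.round(4))
print(unproj(c,[[652/2.8+80,110/2.8+140]],.036), c['world_to_cam'][:3,:3].T@-c['world_to_cam'][:3,3])
E
```

```text
dome_large [ 0.469  -0.1272]
dome_small [0.448  0.0019]
tape_roll [0.4461 0.1195]
[[0.4460736  0.12088994]] [0.34344735 0.04497811 0.37361197]
```

```bash
python3 -m jog '{"linear":[[10,-40,-20],[10,-40,-30],[10,-40,-40],[0,-42,-40],[0,0,0],[0,0,0]],"turn":[0,0,0,0,0,0]}' 1 60
python3 - <<'E'
from h import *
import pickle
print(tool());c=get_calibration("wrist");im=snapshot("wrist")[:,:,::-1].copy()
cv2.polylines(im,[hullc(c,M['dome_large'],np.array([.4577,-.117]))[1].round().astype(int)],1,(0,0,255),1)
cv2.imwrite("pics/w2.png",im)
E
```

```text
t: 2.4
tcp_pos: [0.4583, -0.1148, 0.2749]
tool_rot: [0.0, 1.0, 0.001, -0.001]
force: [0.4, 0.3, -0.8]
finger_gap: 0.997
gripper_force: 0.0
(array([ 0.45830073, -0.11481296,  0.27492216]), np.float64(89.98472972768171))
```

View pics/w2.png

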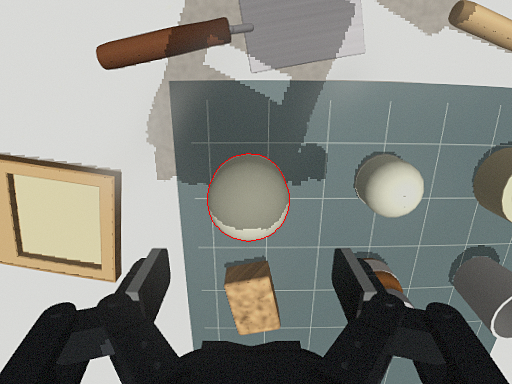

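The large dome's model outline fits exactly at (249,198), and the gripper is centred on it. Descending and gripping.

```bash
python3 -m jog '{"linear":[[0,-2,-35],[0,0,-35],[0,0,-18],[0,0,-10],[0,0,0]],"turn":[0,0,0,0,0]}' 1 60
python3 -m jog '{"linear":[[0,0,0],[0,0,0],[0,0,0],[0,0,0],[0,0,0],[0,0,0]],"turn":[0,0,0,0,0,0]}' 0 60
```

```text
t: 3.08
tcp_pos: [0.4589, -0.1177, 0.1773]
tool_rot: [0.0, 1.0, -0.0, 0.0]
force: [-0.7, -0.3, -0.3]
finger_gap: 1.003
gripper_force: 0.0
t: 3.82
tcp_pos: [0.4589, -0.1184, 0.1781]
tool_rot: [0.001, 1.0, -0.0, 0.001]
force: [0.2, 3.8, 6.0]
finger_gap: 0.743
gripper_force: 65.6
```

```bash
python3 -m jog '{"linear":[[0,0,30],[0,0,40],[0,0,40],[0,0,0]],"turn":[0,0,0,0]}'
python3 -m jog '{"linear":[[4,25,0],[9,50,0],[9,50,0],[9,50,0],[9,50,0],[9,50,0],[9,50,0],[9,50,0],[9,50,0],[9,50,0],[3,25,0],[0,0,0]],"turn":[0,0.3,0.3,0.3,0.3,0.3,0.3,0.3,0.3,0.2,0,0]}'
python3 - <<'E'
from h import *
p,y=tool();print(p,y,(np.array([.5467,.3824])-p[:2])*1000)
E
```

```text
t: 4.32
tcp_pos: [0.4593, -0.1189, 0.2898]
tool_rot: [0.001, 1.0, -0.002, 0.003]
force: [1.1, 0.0, -1.5]
finger_gap: 0.745
gripper_force: 67.3
t: 5.82
tcp_pos: [0.5458, 0.3831, 0.285]
tool_rot: [-0.114, 0.994, -0.0, -0.001]
force: [-1.1, 0.2, -2.3]
finger_gap: 0.743
gripper_force: 67.2
[0.54581614 0.38308647 0.28500159] 103.05239570767176 [ 0.88386495 -0.68646887]
```

```bash
python3 -m jog '{"linear":[[1,0,-35],[0,0,-35],[0,0,-20],[0,0,-6],[0,0,0],[0,0,0]],"turn":[0,0,0,0,0,0]}'

```

```text
t: 6.58
tcp_pos: [0.5482, 0.3816, 0.1921]
tool_rot: [-0.112, 0.994, 0.0, 0.001]
force: [0.7, 0.1, -0.7]
finger_gap: 0.749
gripper_force: 67.2
```

```bash
python3 -m jog '{"linear":[[0,0,-3],[0,0,-3],[0,0,0],[0,0,0]],"turn":[0,0,0,0]}'

```

```text
t: 7.08
tcp_pos: [0.5476, 0.3815, 0.1847]
tool_rot: [-0.112, 0.994, -0.0, -0.0]
force: [0.7, -0.1, -1.1]
finger_gap: 0.743
gripper_force: 67.2
```

```bash
python3 -m jog '{"linear":[[0,0,0],[0,0,0],[0,0,0],[0,0,0],[0,0,0],[0,0,20],[0,0,40],[0,0,50],[0,0,0]],"turn":[0,0,0,0,0,0,0,0,0]}' 1
python3 - <<'E'
from h import *
print(tool());c=get_calibration("wrist");im=snapshot("wrist")[:,:,::-1].copy()
cv2.polylines(im,[hullc(c,M['dome_large']+np.r_[0,0,.006],np.array([.5455,.3824]))[1].round().astype(int)],1,(0,0,255),1)
cv2.imwrite("pics/w3.png",im)
E
```

```text
t: 8.2
tcp_pos: [0.5492, 0.3823, 0.3013]
tool_rot: [-0.112, 0.994, 0.002, 0.006]
force: [-1.3, -0.7, 0.6]
finger_gap: 0.995
gripper_force: 0.0
(array([0.54924141, 0.38234553, 0.30132421]), np.float64(102.90402351584041))
```

View pics/w3.png

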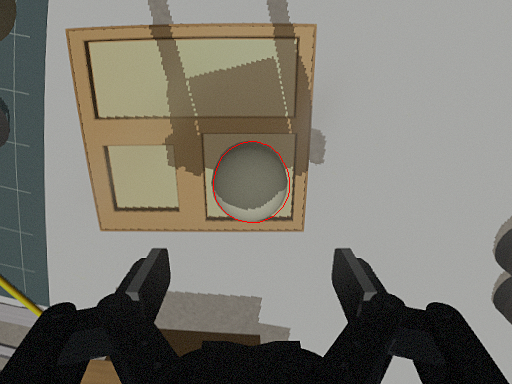

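The dome sits inside the big square at (251,182), matching the model at floor level. Next, the cup.

```bash
python3 -m jog '{"linear":[[0,-30,0],[0,-50,0],[1,-50,0],[1,-50,0],[0,-50,0],[0,-33,0],[0,0,0],[0,0,0]],"turn":[0,0,0,0,0,0,0,0]}' 1 35
python3 - <<'E'
from h import *
print(tool());c=get_calibration("wrist");im=snapshot("wrist")[:,:,::-1].copy()
cv2.polylines(im,[hullc(c,M['cup'],np.array([.551,.119]))[1].round().astype(int)],1,(0,0,255),1)
cv2.imwrite("pics/w4.png",im)
E
```

```text
t: 9.25
tcp_pos: [0.5493, 0.1187, 0.2942]
tool_rot: [-0.112, 0.994, 0.0, -0.001]
force: [-0.1, -0.1, -0.4]
finger_gap: 1.0
gripper_force: 0.0
(array([0.54928221, 0.11873881, 0.29419487]), np.float64(102.87241712039157))
```

View pics/w4.png

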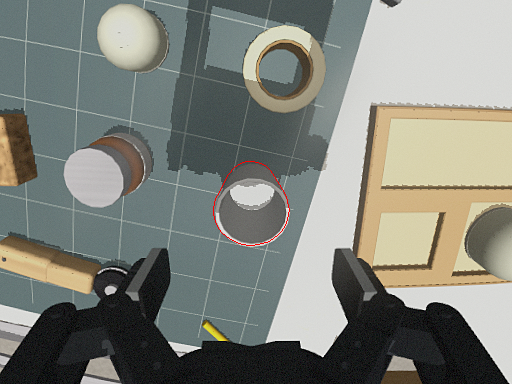

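The cup outline fits at (251,208). Descending and gripping gently.

```bash
python3 -m jog '{"linear":[[1,0,-30],[1,0,-35],[0,0,-22],[0,0,-8],[0,0,0]],"turn":[0,0,0,0,0]}' 1 35
python3 -m jog '{"linear":[[0,0,0],[0,0,0],[0,0,0],[0,0,0],[0,0,0],[0,0,0],[0,0,0]],"turn":[0,0,0,0,0,0,0]}' 0 35
python3 -m jog '{"linear":[[0,0,20],[0,0,40],[0,0,40],[0,0,0],[0,0,0]],"turn":[0,0,0,0,0]}'
python3 - <<'E'
from h import *
p,y=tool();print(p,y,(np.array([.5677,.2848])-p[:2])*1000)
E
```

```text
t: 9.93
tcp_pos: [0.5515, 0.1193, 0.1994]
tool_rot: [-0.113, 0.994, 0.0, -0.0]
force: [-0.6, -0.4, 0.4]
finger_gap: 1.001
gripper_force: 0.0
t: 10.8
tcp_pos: [0.552, 0.1186, 0.2011]
tool_rot: [-0.112, 0.994, 0.0, 0.001]
force: [-1.5, 2.3, 6.4]
finger_gap: 0.643
gripper_force: 36.4
t: 11.42
tcp_pos: [0.5511, 0.1183, 0.2994]
tool_rot: [-0.112, 0.994, -0.0, -0.0]
force: [-1.0, 0.5, 0.1]
finger_gap: 0.645
gripper_force: 37.2
[0.55112411 0.1183136  0.29943594] 102.88848467936928 [ 16.57588931 166.48640048]
```

```bash
python3 -m jog '{"linear":[[3,25,0],[5,45,0],[5,50,0],[4,46,0],[0,0,0],[0,0,-30],[0,0,-35],[0,0,-17],[0,0,-5],[0,0,0],[0,0,0]],"turn":[0,0,0,0,0,0,0,0,0,0,0]}'
python3 -m jog '{"linear":[[0,0,-3],[0,0,-1],[0,0,0],[0,0,0]],"turn":[0,0,0,0]}'
```

```text
t: 12.8
tcp_pos: [0.5692, 0.2845, 0.2139]
tool_rot: [-0.112, 0.994, 0.0, 0.001]
force: [-0.8, -0.7, 0.2]
finger_gap: 0.642
gripper_force: 37.3
t: 13.3
tcp_pos: [0.5686, 0.2845, 0.2087]
tool_rot: [-0.112, 0.994, -0.0, 0.0]
force: [0.5, -0.5, 0.9]
finger_gap: 0.64
gripper_force: 37.3
```

```bash
python3 -m jog '{"linear":[[0,0,-2],[0,0,0],[0,0,0]],"turn":[0,0,0]}'
python3 -m jog '{"linear":[[0,0,0],[0,0,0],[0,0,0],[0,0,0],[0,0,20],[0,0,40],[0,0,40],[0,0,0]],"turn":[0,0,0,0,0,0,0,0]}' 0.88
python3 - <<'E'
from h import *
print(tool());c=get_calibration("wrist");im=snapshot("wrist")[:,:,::-1].copy()
cv2.polylines(im,[hullc(c,M['cup']+np.r_[0,0,.006],np.array([.5677,.2848]))[1].round().astype(int)],1,(0,0,255),1)
cv2.imwrite("pics/w5.png",im)
E
```

```text
t: 13.68
tcp_pos: [0.5688, 0.2846, 0.2071]
tool_rot: [-0.112, 0.994, 0.0, 0.0]
force: [-0.0, 1.2, 3.7]
finger_gap: 0.642
gripper_force: 37.4
t: 14.68
tcp_pos: [0.57, 0.2849, 0.3121]
tool_rot: [-0.112, 0.994, 0.001, 0.005]
force: [-0.4, -0.3, -0.4]
finger_gap: 0.88
gripper_force: 0.0
(array([0.56995036, 0.28491026, 0.31207397]), np.float64(102.90083453671413))
```

View pics/w5.png

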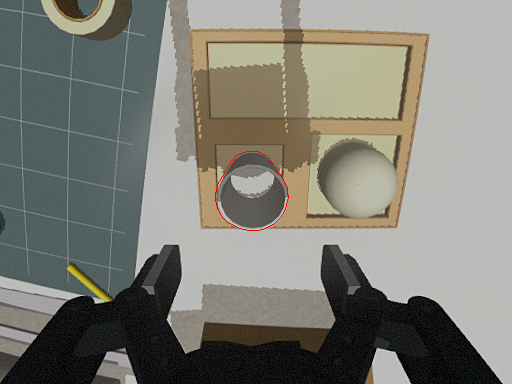

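The cup is seated in the small square at (252,190) and the large dome is undisturbed. Next, the cutter, which needs a turn of about -107 deg.

```bash
python3 -m jog '{"linear":[[5,-15,0],[5,-15,0],[5,-15,0],[5,-15,0],[5,-15,0],[5,-15,0],[5,-15,0],[5,-15,0],[5,-15,0],[5,-15,0],[5,-15,0],[5,-15,0]],"turn":[-0.9,-0.9,-0.9,-0.9,-0.9,-0.9,-0.9,-0.9,-0.9,-0.9,-0.9,-0.9]}' 1 60
python3 -m jog '{"linear":[[5,-15,0],[5,-15,0],[5,-15,0],[5,-15,0],[5,-15,0],[5,-15,0],[5,-15,0],[5,-15,0],[5,-15,0],[5,-15,0],[0,-2,0],[0,0,0]],"turn":[-0.9,-0.9,-0.9,-0.9,-0.9,-0.9,-0.9,-0.9,-0.9,-0.9,-0.9,-0.9]}'
python3 - <<'E'
from h import *
import pickle
print(tool());c=get_calibration("wrist");im=snapshot("wrist")[:,:,::-1].copy();cv2.imwrite("pics/w6.png",im)
pickle.dump(c,open("w6.pkl","wb"))
E
```

```text
t: 16.23
tcp_pos: [0.6282, 0.1039, 0.3056]
tool_rot: [0.352, 0.936, -0.0, -0.001]
force: [0.4, -0.0, -0.0]
finger_gap: 1.002
gripper_force: 0.0
t: 17.73
tcp_pos: [0.6781, -0.048, 0.3054]
tool_rot: [0.739, 0.674, -0.001, -0.001]
force: [-0.6, -0.1, 0.3]
finger_gap: 1.001
gripper_force: 0.0
(array([ 0.67805502, -0.04797551,  0.30540371]), np.float64(-5.301079850904107))
```

View pics/w6.png

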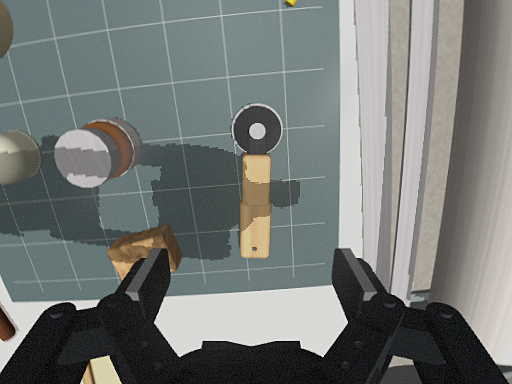

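The cutter has its blade centre at (257,130) and its handle running from (257,154) to (255,258).

```bash
python3 - <<'E'
from h import *
import pickle
c=pickle.load(open("w6.pkl","rb"))
b=unproj(c,[[257,128]],.018)[0];h0,h1=unproj(c,[[257,154],[255,258]],.024);d=h0-h1;print(b,h0,h1,np.linalg.norm(d),np.linalg.norm(b-h1))
d=b-h1;d/=np.linalg.norm(d);print('yaw',np.degrees(np.arctan2(d[1],d[0])),'origin',h1+.075*d,b-.052*d)
p,y=tool();print((b-.052*d-p[:2])*1000)
E
```

```text
[0.68790249 0.00445372] [ 0.68592411 -0.01725705] [ 0.6749762  -0.12172694] 0.10504196648712394 0.12684103777627564
yaw 84.15086656705681 origin [ 0.6826194  -0.04711742] [ 0.68260321 -0.04727555]
[4.57670797 0.50892747]
```

```bash
python3 -m jog '{"linear":[[5,1,-30],[0,0,-40],[0,0,-35],[0,0,-12],[0,0,-5],[0,0,0]],"turn":[-0.1,0,0,0,0,0]}' 1 60
python3 -m jog '{"linear":[[0,0,0],[0,0,0],[0,0,0],[0,0,0],[0,0,0],[0,0,0],[0,0,0],[0,0,0]],"turn":[0,0,0,0,0,0,0,0]}' 0 60
```

```text
t: 18.52
tcp_pos: [0.684, -0.0466, 0.1855]
tool_rot: [0.741, 0.672, 0.0, 0.001]
force: [-0.2, 1.4, 0.2]
finger_gap: 1.001
gripper_force: 0.0
t: 19.52
tcp_pos: [0.684, -0.0466, 0.1855]
tool_rot: [0.741, 0.672, 0.0, 0.001]
force: [-0.2, 0.7, 5.4]
finger_gap: 0.283
gripper_force: 61.0
```

```bash
python3 -m jog '{"linear":[[0,0,20],[0,0,40],[0,0,40],[0,0,10],[0,0,0]],"turn":[0,0,0,0,0]}'
python3 -m jog '{"linear":[[-12,20,0],[-22,38,0],[-22,38,0],[-22,38,0],[-22,38,0],[-22,38,0],[-22,38,0],[-22,38,0],[-22,38,0],[-16,25,0],[-9,14,0],[0,0,0]],"turn":[0,0.4,0.4,0.4,0.4,0.4,0.4,0.4,0.4,0.4,0.1,0]}'
python3 - <<'E'
from h import *
p,y=tool();print(p,y,(np.array([.4703,.316])-p[:2])*1000)
E
```

```text
t: 20.15
tcp_pos: [0.6834, -0.0465, 0.2951]
tool_rot: [0.741, 0.672, 0.0, 0.0]
force: [0.2, 0.3, -0.6]
finger_gap: 0.285
gripper_force: 60.3
t: 21.65
tcp_pos: [0.4692, 0.3172, 0.2938]
tool_rot: [0.622, 0.783, -0.001, -0.001]
force: [0.4, -0.7, -0.6]
finger_gap: 0.283
gripper_force: 60.3
[0.46919052 0.31716096 0.29382407] 13.004609240814558 [ 1.10947662 -1.1609648 ]
```

```bash
python3 -m jog '{"linear":[[1,-1,-30],[0,0,-40],[0,0,-22],[0,0,-5],[0,0,0],[0,0,0]],"turn":[0,0,0,0,0,0]}'
python3 -m jog '{"linear":[[0,0,-2],[0,0,-2],[0,0,0],[0,0,0]],"turn":[0,0,0,0]}'
```

```text
t: 22.4
tcp_pos: [0.4723, 0.3154, 0.1988]
tool_rot: [0.623, 0.782, 0.001, 0.001]
force: [0.0, -0.2, -1.7]
finger_gap: 0.28
gripper_force: 60.2
t: 22.9
tcp_pos: [0.4716, 0.3155, 0.1937]
tool_rot: [0.623, 0.782, 0.0, 0.0]
force: [0.7, -0.8, -0.4]
finger_gap: 0.288
gripper_force: 60.2
```

```bash
python3 -m jog '{"linear":[[0,0,-2],[0,0,0],[0,0,0]],"turn":[0,0,0]}'
python3 -m jog '{"linear":[[0,0,0],[0,0,0],[0,0,0],[0,0,0],[0,0,20],[0,0,40],[0,0,50],[0,0,0]],"turn":[0,0,0,0,0,0,0,0]}' 0.6
python3 - <<'E'
from h import *
print(tool());c=get_calibration("wrist");im=snapshot("wrist")[:,:,::-1].copy()
y=np.radians(12.82);R=np.array([[np.cos(y),-np.sin(y)],[np.sin(y),np.cos(y)]])
A=np.array([[-63,-75],[-37,-75],[-37,31],[-63,31]])/1e3@R.T+[.5191,.3271]
cv2.polylines(im,[proj(c,np.c_[A,np.full(4,.03)]).round().astype(int)],1,(0,0,255),1)
cv2.imwrite("pics/w7.png",im)
E
```

```text
t: 23.28
tcp_pos: [0.4716, 0.3154, 0.1916]
tool_rot: [0.623, 0.782, -0.0, -0.0]
force: [-1.2, 0.3, -0.8]
finger_gap: 0.282
gripper_force: 60.3
t: 24.28
tcp_pos: [0.4729, 0.3161, 0.3057]
tool_rot: [0.623, 0.782, 0.004, 0.002]
force: [-1.1, 0.4, -0.1]
finger_gap: 0.6
gripper_force: 0.0
(array([0.47285942, 0.31606429, 0.30567546]), np.float64(12.90171387852571))
```

View pics/w7.png

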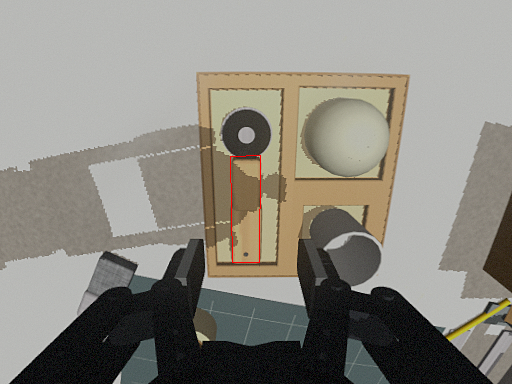

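The cutter lies in the slot, blade centre at (246,135), exactly on the planned outline. Next, the tape roll.

```bash
python3 -m jog '{"linear":[[-4,-25,0],[-5,-40,0],[-5,-40,0],[-5,-40,0],[-5,-30,0],[-3,-20,0],[0,0,0],[0,0,0]],"turn":[-0.7,-0.7,-0.7,-0.7,-0.7,-0.7,-0.1,0]}' 1 60
python3 - <<'E'
from h import *
print(tool());c=get_calibration("wrist");im=snapshot("wrist")[:,:,::-1].copy()
for n,p in (('tape_roll',(.446,.1205)),('dome_small',(.4495,.001))):
    cv2.polylines(im,[hullc(c,M[n],np.array(p))[1].round().astype(int)],1,(0,0,255),1)
cv2.imwrite("pics/w8.png",im)
E
```

```text
t: 25.32
tcp_pos: [0.4445, 0.1208, 0.3011]
tool_rot: [0.758, 0.652, -0.0, -0.001]
force: [-0.9, -0.5, 0.6]
finger_gap: 1.001
gripper_force: 0.0
(array([0.4444979 , 0.12075274, 0.30107449]), np.float64(-8.583711962289648))
```

View pics/w8.png

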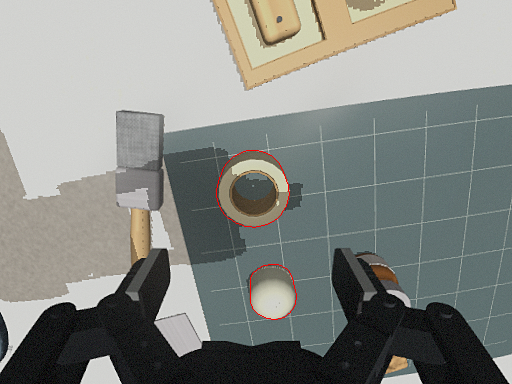

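Both outlines fit: tape at (253,190), small dome at (273,293). Gripping the tape.

```bash
python3 -m jog '{"linear":[[2,0,-30],[0,0,-40],[0,0,-35],[0,0,-13],[0,0,-4],[0,0,0]],"turn":[0,0,0,0,0,0]}' 1 50
python3 -m jog '{"linear":[[0,0,0],[0,0,0],[0,0,0],[0,0,0],[0,0,0],[0,0,0]],"turn":[0,0,0,0,0,0]}' 0 50
python3 -m jog '{"linear":[[0,0,20],[0,0,40],[0,0,40],[0,0,10],[0,0,0],[0,0,0]],"turn":[0,0,0,0,0,0]}'
python3 - <<'E'
from h import *
p,y=tool();print(p,y,(np.array([.4841,-.2887])-p[:2])*1000)
E
```

```text
t: 26.12
tcp_pos: [0.4469, 0.1207, 0.1802]
tool_rot: [0.758, 0.652, 0.0, 0.0]
force: [-0.0, 0.3, -0.2]
finger_gap: 1.0
gripper_force: 0.0
t: 26.88
tcp_pos: [0.4469, 0.1205, 0.1812]
tool_rot: [0.758, 0.652, 0.001, 0.001]
force: [-0.6, -0.1, 8.2]
finger_gap: 0.715
gripper_force: 52.4
t: 27.62
tcp_pos: [0.4461, 0.1204, 0.2888]
tool_rot: [0.758, 0.652, -0.001, -0.001]
force: [-0.1, 0.0, -1.4]
finger_gap: 0.715
gripper_force: 54.7
[0.44609711 0.12035795 0.28879952] -8.61598613752469 [  38.00289208 -409.05795138]
```

```bash
python3 -m jog '{"linear":[[2,-25,0],[4,-45,0],[4,-45,0],[4,-45,0],[4,-45,0],[4,-45,0],[4,-45,0],[4,-45,0],[4,-40,0],[4,-29,0],[0,0,0],[0,0,0]],"turn":[0,0,0,0,0,0,0,0,0,0,0,0]}'
python3 -m jog '{"linear":[[0,0,-30],[0,0,-40],[0,0,-20],[0,0,-4],[0,0,0],[0,0,0]],"turn":[0,0,0,0,0,0]}'
```

```text
t: 29.12
tcp_pos: [0.4839, -0.2877, 0.2882]
tool_rot: [0.758, 0.652, -0.0, -0.002]
force: [0.4, -0.2, -1.1]
finger_gap: 0.717
gripper_force: 54.7
t: 29.88
tcp_pos: [0.485, -0.2885, 0.1967]
tool_rot: [0.758, 0.652, 0.0, 0.001]
force: [-0.4, -0.1, -1.5]
finger_gap: 0.712
gripper_force: 54.7
```

```bash
python3 -m jog '{"linear":[[0,0,-5],[0,0,-3],[0,0,-1],[0,0,0],[0,0,0]],"turn":[0,0,0,0,0]}'
python3 -m jog '{"linear":[[0,0,0],[0,0,0],[0,0,0],[0,0,0],[0,0,0],[0,0,30],[0,0,40],[0,0,40],[0,0,0]],"turn":[0,0,0,0,0,0,0,0,0]}' 1
python3 -m jog '{"linear":[[0,25,0],[-5,45,0],[-5,45,0],[-5,45,0],[-5,45,0],[-5,45,0],[-5,28,0],[-3,12,0],[0,0,0],[0,0,0]],"turn":[0,0,0,0,0,0,0,0,0,0]}'
```

```text
t: 30.5
tcp_pos: [0.4845, -0.2886, 0.1873]
tool_rot: [0.758, 0.652, 0.0, 0.0]
force: [-1.9, 0.5, 5.6]
finger_gap: 0.714
gripper_force: 55.1
t: 31.62
tcp_pos: [0.4855, -0.2892, 0.2998]
tool_rot: [0.758, 0.652, 0.0, 0.004]
force: [1.0, -0.0, -0.3]
finger_gap: 0.999
gripper_force: 0.0
t: 32.88
tcp_pos: [0.4519, 0.0008, 0.2965]
tool_rot: [0.758, 0.652, -0.0, 0.0]
force: [0.3, -0.9, -0.4]
finger_gap: 0.997
gripper_force: 0.0
```

```bash
python3 -m jog '{"linear":[[-2,0,-30],[0,0,-40],[0,0,-30],[0,0,-13],[0,0,-4],[0,0,0]],"turn":[0,0,0,0,0,0]}' 1 50
python3 -m jog '{"linear":[[0,0,0],[0,0,0],[0,0,0],[0,0,0],[0,0,0],[0,0,0],[0,0,0]],"turn":[0,0,0,0,0,0,0]}' 0 50
python3 -m jog '{"linear":[[0,0,20],[0,0,40],[0,0,40],[0,0,10],[0,0,0],[0,0,0]],"turn":[0,0,0,0,0,0]}'
python3 - <<'E'
from h import *
p,y=tool();print(p,y,(np.array([.4693,-.3835])-p[:2])*1000)
E
```

```text
t: 33.62
tcp_pos: [0.4499, 0.0011, 0.1801]
tool_rot: [0.758, 0.652, 0.0, 0.0]
force: [0.0, 0.2, 0.6]
finger_gap: 0.999
gripper_force: 0.0
t: 34.5
tcp_pos: [0.4497, 0.0015, 0.1808]
tool_rot: [0.758, 0.652, 0.0, 0.001]
force: [0.0, -0.7, 7.7]
finger_gap: 0.54
gripper_force: 50.3
t: 35.25
tcp_pos: [0.4491, 0.0015, 0.2887]
tool_rot: [0.758, 0.652, -0.001, -0.001]
force: [1.1, -0.1, -1.5]
finger_gap: 0.536
gripper_force: 52.0
[0.44914112 0.00152737 0.28873541] -8.610045522228813 [  20.15888123 -385.02737271]
```

```bash
python3 -m jog '{"linear":[[2,-25,0],[2,-45,0],[2,-45,0],[2,-45,0],[2,-45,0],[2,-45,0],[2,-45,0],[2,-40,0],[2,-30,0],[2,-20,0],[0,0,0],[0,0,0]],"turn":[0,0,0,0,0,0,0,0,0,0,0,0]}'
python3 -m jog '{"linear":[[0,0,-30],[0,0,-40],[0,0,-20],[0,0,-4],[0,0,0],[0,0,0]],"turn":[0,0,0,0,0,0]}'
python3 -m jog '{"linear":[[0,0,-5],[0,0,-3],[0,0,-1],[0,0,0],[0,0,0]],"turn":[0,0,0,0,0]}'
```

```text
t: 36.75
tcp_pos: [0.4694, -0.3822, 0.2889]
tool_rot: [0.758, 0.652, 0.0, -0.002]
force: [0.1, -0.2, -0.1]
finger_gap: 0.537
gripper_force: 51.9
t: 37.5
tcp_pos: [0.47, -0.3839, 0.1971]
tool_rot: [0.758, 0.652, -0.0, 0.001]
force: [0.1, -0.0, 0.4]
finger_gap: 0.536
gripper_force: 51.9
t: 38.12
tcp_pos: [0.4695, -0.3835, 0.1869]
tool_rot: [0.758, 0.652, -0.0, -0.0]
force: [-0.8, 0.4, 3.6]
finger_gap: 0.54
gripper_force: 52.2
```

```bash
python3 -m jog '{"linear":[[0,0,0],[0,0,0],[0,0,0],[0,0,0],[0,0,0],[0,0,30],[0,0,40],[0,0,40],[0,0,0]],"turn":[0,0,0,0,0,0,0,0,0]}' 0.9
python3 -m jog '{"linear":[[0,30,0],[0,30,0],[0,15,0],[0,0,0],[0,0,0],[0,0,0]],"turn":[0,0,0,0,0,0]}'
python3 - <<'E'
from h import *
c=get_calibration("wrist");im=snapshot("wrist")[:,:,::-1].copy()
for n,p in (('tape_roll',(.4841,-.2887)),('dome_small',(.4693,-.3835))):
    cv2.polylines(im,[hullc(c,M[n]+np.r_[0,0,.006],np.array(p))[1].round().astype(int)],1,(0,0,255),1)
cv2.imwrite("pics/w9.png",im)
E
```

```text
t: 39.25
tcp_pos: [0.4705, -0.3844, 0.3003]
tool_rot: [0.758, 0.652, -0.0, 0.004]
force: [-0.0, 0.5, -0.3]
finger_gap: 0.903
gripper_force: 0.0
t: 40.0
tcp_pos: [0.4698, -0.3097, 0.2967]
tool_rot: [0.758, 0.652, -0.0, 0.001]
force: [0.3, -0.1, 0.1]
finger_gap: 0.895
gripper_force: 0.0
```

View pics/w9.png

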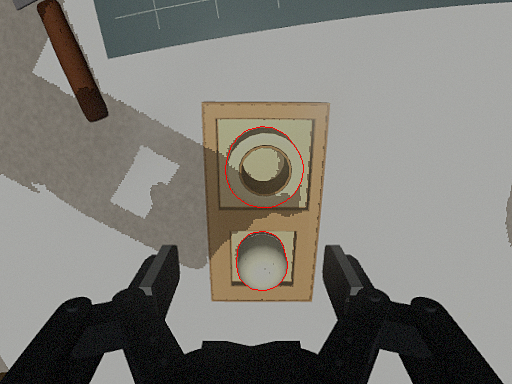

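The tape at (265,167) and small dome at (262,262) are flat in their cut-outs and match the floor-level outlines. Nothing is touching the gripper, so I'm handing in.

```bash
python3 -c "
from station import *
print(sign_off())"
```

```text
the job is handed in; nothing more can be done
None
```

I seated all five items in their cut-outs and handed the job in at about 40 s of robot time; close-up pictures after each placing matched the planned positions, and the robot didn't knock the jar or cork block, but the hand-in gave no verdict.

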